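# Sort the returned camp-kitchen hire kit

### The job

Sort the returned camp kit on the table: stand both steel mugs upright in the long shallow grey tray, lay both tent pegs flat on the floor of the squarish plywood box, not one on top of the other, and lay the torch flat inside the round steel dish, near its middle. Set each thing down, do not drop or throw it, and leave the glass lantern standing where it is; finish with everything let go and at rest.

Things in the scene. Friction and masses are not known exactly. Their poses are not given: they have to be found in the camera images.
- mug_a: Small plain steel camp mug standing upright, 60 mm across, 75 mm high, open at the top, wall 3 mm, with a loop handle on its +y side that reaches about 48 mm from the axis. 80 to 155 g. Rigid; it can be gripped across its body along its x. Origin: centre of the underside, z up. The two mugs are alike.
- mug_b: Small plain steel camp mug standing upright, 60 mm across, 75 mm high, open at the top, wall 3 mm, with a loop handle on its +y side that reaches about 48 mm from the axis. 80 to 155 g. Rigid; it can be gripped across its body along its x. Origin: centre of the underside, z up. The two mugs are alike.
- peg_a: Dark steel tent peg lying flat, 130 mm long along its x, 10 mm high; shaft 14 mm wide along y, with a flat T-shaped head 34 mm wide over the last 12 mm at +x (to x = 65 mm) and a bright point at -x. 35 g, balanced near its middle. Origin: centre of the underside, z up. Starts within 0.3 rad of lying along world y (either of the two pegs is alike).
- peg_b: Dark steel tent peg lying flat, 130 mm long along its x, 10 mm high; shaft 14 mm wide along y, with a flat T-shaped head 34 mm wide over the last 12 mm at +x (to x = 65 mm) and a bright point at -x. 35 g, balanced near its middle. Origin: centre of the underside, z up. Starts within 0.3 rad of lying along world y (either of the two pegs is alike).
- torch: Black pocket torch lying on its side along its x, 110 mm long: barrel 25 mm thick, wider head (33 mm, over x = 27 to 55 mm) at +x and tail cap (33 mm, x = -55 to -41 mm). The barrel's axis is 16.5 mm above the table; it does not roll. 80 to 155 g. Origin: below the middle, at the level of the underside, z up. Starts within 0.3 rad of lying along world y.
- mug_tray: Long shallow grey plastic tray, fixed to the table: 130 mm along its x, 250 mm along its y, 22 mm high, walls and floor 4 mm thick, one undivided space. Takes the two mugs. Origin: centre of the underside, z up. Its long side is within 0.15 rad of world y.
- peg_box: Squarish open plywood box, fixed to the table: 140 mm along its x, 170 mm along its y, 32 mm high, walls and floor 5 mm thick, one undivided space; the pegs fit lying along its y. Takes the two tent pegs. Origin: centre of the underside, z up. Its y is within 0.15 rad of world y.
- torch_dish: Round flat-floored steel dish, fixed to the table: 170 mm across at the rim, 160 mm at the foot, 24 mm high, wall 4 mm, floor 5 mm thick. Takes the torch. Origin: centre of the underside, z up.
- lantern: Small candle lantern with black base and cap and a glass middle, standing loose among the things to sort: 56 mm across, 82 mm high, 250 g. It is not to be sorted: it stays where it is. Origin: centre of the underside, z up.
Not all that is in view belongs to the job. Leave any blue or red look-alike of the torch alone.

How it is judged:
At the end, for the whole second after the job is handed in: Mugs upright (0.12 rad) on the grey tray's floor; pegs on the plywood box's floor, level within 0.1 rad, not on each other; torch in the round dish, level within 0.15 rad, its middle within 40 mm of the dish's centre; all at rest; lantern upright within 25 mm of its start (x of mug_a in the frame of mug_tray between -0.045 and 0.045 m and y of mug_a in the frame of mug_tray between -0.105 and 0.105 m and z of mug_a in the frame of mug_tray between -0.002 and 0.011 m and angle between each of mug_a, mug_b's own z axis and vertical below 0.12 rad and linear speed of each of mug_a, mug_b, peg_a, peg_b, torch below 0.03 m/s and angular speed of each of mug_a, mug_b, peg_a, peg_b, torch below 0.4 rad/s and x of mug_b in the frame of mug_tray between -0.045 and 0.045 m and y of mug_b in the frame of mug_tray between -0.105 and 0.105 m and z of mug_b in the frame of mug_tray between -0.002 and 0.011 m and x of peg_a in the frame of peg_box between -0.065 and 0.065 m and y of peg_a in the frame of peg_box between -0.08 and 0.08 m and z of peg_a in the frame of peg_box between -0.002 and 0.0135 m and angle between peg_a's own x axis and vertical between 1.47 and 1.67 rad and x of peg_b in the frame of peg_box between -0.065 and 0.065 m and y of peg_b in the frame of peg_box between -0.08 and 0.08 m and z of peg_b in the frame of peg_box between -0.002 and 0.0135 m and angle between peg_b's own x axis and vertical between 1.47 and 1.67 rad and horizontal distance between torch and torch_dish below 0.04 m and z of torch in the frame of torch_dish between -0.002 and 0.042 m and angle between torch's own x axis and vertical between 1.42 and 1.72 rad and distance of lantern from where it was at the start of the episode below 0.025 m and angle between lantern's own z axis and vertical below 0.15 rad); the robot touches nothing.
It fails at once if the glass lantern is knocked over or shifted by more than 25 mm (distance of lantern from where it was at the start of the episode above 0.025 m or angle between lantern's own z axis and vertical above 0.35 rad).
It fails at once if a thing is dropped or thrown (moves free of the fingers faster than 0.9 m/s, a drop of some 40 mm) ((linear speed of mug_a above 0.9 m/s and contact force between the fingers and mug_a below 0.02 N) or (linear speed of mug_b above 0.9 m/s and contact force between the fingers and mug_b below 0.02 N) or (linear speed of peg_a above 0.9 m/s and contact force between the fingers and peg_a below 0.02 N) or (linear speed of peg_b above 0.9 m/s and contact force between the fingers and peg_b below 0.02 N) or (linear speed of torch above 0.9 m/s and contact force between the fingers and torch below 0.02 N)).
It also fails if it takes over 138 s, if anything falls off the work surface, if the arm or the gripper's body presses on something with over 40 N, if the wrist force passes 120 N, or if a joint passes its speed limit or range.

### The arm

A 6-joint arm with a two-finger parallel gripper is mounted at the origin on the work surface. World frame = base frame: x ahead of the robot, y to its left, z up, the work surface at z = 0. Lengths are in m, angles in rad, forces in N, time in s.
With the tool pointing down it reaches from about 0.35 to 0.975 m from the base axis. Payload 4.9 kg.
Tool frame: the origin (TCP) lies at the very end of the fingers, on their centre line; the grasp point (between the pads) lies ctrl.grip_point_offset behind it (ctrl.grip_point_offset is the distance from the TCP to the grasp point, in m); z points along the fingers, y is the line along which they close (so a half turn about z gives the same grasp; the last joint's range is limited). The gripper opens to 85 mm and grips with 20 to 120 N. Pads are 22 mm wide; open, the fingers measure 114 mm over their backs; the gripper's body (76 mm by 85 mm) begins 54 mm behind the grasp point. The pads swing forward as they close: fully open they stand 13 mm farther back than shut.
Start: joints at [1.213, 0.053, 1.613, -0, 1.476, -0.119], TCP at [0.148, 0.607, 0.231] pointing down, gripper open.
Joint ranges: [-3.01, 3.01], [-1.01, 2.22], [0.06, 2.58], [-1.02, 4.17], [0.09, 2.62], [-3.14, 3.14]. Speed limits (rad/s): [2.57, 2.57, 3.14, 3.14, 3.14, 3.14].

### API

Orientations are given as a rotation vector (axis times angle).
In Python, from station import ctrl gives the robot as it stands. The module is installed in compiled form; this text tells all that it offers.
- The arm moves only by the tool drive_tool, never from a script. Its argument "steps" is a list of rows, each an object with "translation": the shift along the tool's x, y, z normalised to -1 to 1, where 1 is 4 cm, a list of three; "angular": the turn, a rotation vector about the tool's x, y, z normalised to -1 to 1, where 1 is 8 degrees, a list of three; "gripper": the opening, from 0 (shut) to 1 (fully open). In form: [{"translation": [dx, dy, dz], "angular": [wx, wy, wz], "gripper": gripper}, ...]. A call has 1 to 8 rows; each row shifts and turns the commanded pose from where the row before left it, along the tool's axes as they then stand; what a row does not reach is not made up. A row lasts 1/8 s, in which the tool goes at most 62.5 mm and 10.7 degrees, less where a joint would pass 70% of its speed; a pose out of reach is approached as far as the arm can. A call with a number of a shift or a turn outside -1 to 1 is refused whole. A call with a gripper value outside its range is refused whole. The fingers move at their own pace and stop on an object; "force" is the grip in N (left out, the last holds). Time passes only in rows, so rows that do not move let the fingers close. It gives the time, the measured TCP pose, the force, the opening and the grip force at its end, in the units of the state.
- ctrl.get_obs(): the state, without advancing time (a new reading comes with each control period).
- ctrl.get_image(name): name is "scene" or "top"; returns a dict with "color" (400x640x3 uint8, red, green, blue), "depth" (400x640 float32, m along the optical axis (not along the pixel's ray), 0 where there is no reading), "fx", "fy", "cx", "cy" (pixels), "k1" (the pictures are not rectified: a ray, as slopes to the right and down, at radius r is drawn at 1 + k1 r^2 times it, then the intrinsics apply), "R" (3x3) and "t" (3): a world point X has camera coordinates R X + t. Camera axes: x right, y down, z forward; pixel columns grow to the right and rows downward; lengths in m; the calibration is good to about 2 mm. A picture is of the moment at which its call begins.
- ctrl.finish_job(): hands the job in; it is judged then, once.
The state is a dict: "t": time; "q": joint angles; "dq": joint speeds; "effort": joint torques, N m; "tool_pos": TCP position; "tool_rot": TCP orientation; "contact_force": force on the tool from outside, world axes, zero at the start; "wrist_torque": the same for the moment, N m; "opening": finger opening in m; "grip_force": force on a finger pad.
Only numpy, scipy, OpenCV 4.12 (cv2) and the standard library are available. Lean on these libraries where they do the work, as an engineer would, in place of code of your own. Each camera call takes 0.05 s, during which the arm holds its last target. There are 200 camera calls.

## Working session

There is one attempt and no reset: what is moved stays moved. The work goes in short steps, Python scripts to look and compute and a tool call to move; the robot and the scene stay as the last step left them, time stands still between calls to the robot, and variables do not carry over. Pictures are saved under pics/ and viewed, at most 14 in all, crops included, and the job is handed in when it is done.

Besides the shell and the picture viewer there is one more tool, called after "Request:" as name(argument=value, ...) on one line, values as JSON. drive_tool: Moves the arm, as the interface text tells. Its arguments: {"type":"object","properties":{"steps":{"type":"array"},"force":{"type":"number"}},"required":["steps"]}

```bash
mkdir -p pics; python3 - <<'E'
from station import ctrl
import cv2,numpy as np
for n in("top","scene"):
    im=ctrl.get_image(n); np.savez(f"{n}.npz",**im); cv2.imwrite(f"pics/{n}0.png",im["color"][:,:,::-1])
    print(n,im["fx"],im["cx"],im["cy"],im["k1"],im["R"],im["t"])
print(ctrl.get_obs(),ctrl.grip_point_offset)
E
```

```text
top 468.99340711505033 313.78148448945024 202.78796560238575 -0.09683818830336194 [[-1.85146661e-02 -9.99826985e-01 -1.79092601e-03]
 [-9.94737007e-01  1.86008930e-02 -1.00758592e-01]
 [ 1.00774472e-01 -8.40113080e-05 -9.94909292e-01]] [0.02169822 0.51257625 1.16558789]
scene 364.16051797289543 320.9593996089835 204.2053926770394 0.01030926543508586 [[ 0.71445719  0.69964374 -0.00704062]
 [ 0.39781403 -0.41447366 -0.81850814]
 [-0.57558225  0.58198817 -0.57445178]] [-0.38545074 -0.18917078  1.17641911]
{'t': 0.1, 'q': array([ 1.21302139e+00,  5.33130381e-02,  1.61417641e+00,  8.27033777e-06,
        1.47600146e+00, -1.19000898e-01]), 'dq': array([ 0.00267224, -0.00159641, -0.00533703, -0.00129895, -0.00210201,
        0.0003818 ]), 'effort': array([-1.44670885e-03, -3.94904387e+01, -3.71362674e+01, -2.45443134e-04,
        3.96586998e-03, -3.25968799e-07]), 'tool_pos': array([0.14761585, 0.60672864, 0.23016042]), 'tool_rot': array([-3.74121767e-01, -3.11877580e+00,  2.89396524e-03]), 'contact_force': array([ 0.72505137, -0.53042832,  0.45746522]), 'wrist_torque': array([-0.02765433,  0.00133688, -0.03204165]), 'grip_force': 0.0, 'opening': 0.08584825338695355} 0.0187
```

View pics/top0.png

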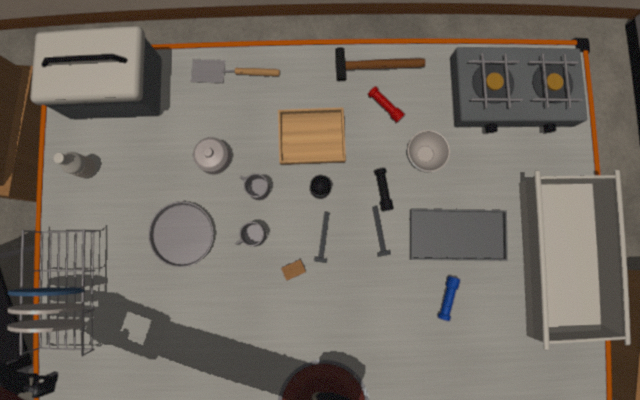

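View pics/scene0.png

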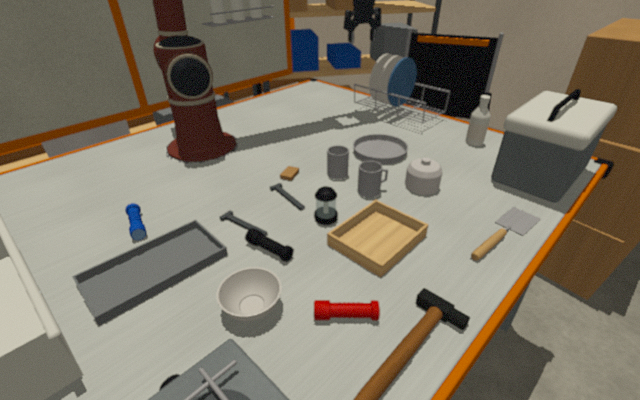

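Top view (up = +x, left = +y). Candidates:
- **Torch:** black (384,189), red (386,104), blue (449,297). I choose black.
- **Mugs:** (257,186) and (253,233). The look-alikes are the lidded pot (211,155) and the bowl (428,151).
- **Pegs:** (322,237) and (381,231). The look-alikes are the spatula and hammer.
- **Dish:** (182,233), not the bowl.
- **Tray:** grey, (458,234), not the white bin.
- **Box:** (312,137).
- **Lantern:** (320,187).

I'll check these in a close crop.

```bash
cat > h.py <<'E'
import numpy as np,cv2
def load(n): return dict(np.load(n+".npz"))
def ray(im,u,v):
    K=np.array([[im["fx"],0,im["cx"]],[0,im["fy"],im["cy"]],[0,0,1.]])
    p=np.array([(u-im["cx"])/im["fx"],(v-im["cy"])/im["fy"]]);s=p.copy()
    for _ in range(30): s=p/(1+im["k1"]*(s@s))
    return im["R"].T@np.array([*s,1.]), -im["R"].T@im["t"]
def at(im,u,v,z):
    d,c=ray(im,u,v); return c+d*(z-c[2])/d[2]
def cloud(im):
    v,u=np.mgrid[:400,:640]; p=np.stack([(u-im["cx"])/im["fx"],(v-im["cy"])/im["fy"]],-1); s=p.copy()
    for _ in range(15): s=p/(1+im["k1"]*(s**2).sum(-1,keepdims=True))
    P=np.concatenate([s,np.ones((400,640,1))],-1)*im["depth"][...,None]
    return (P-im["t"])@im["R"]
E
python3 - <<'E'
from h import *
t=load("top")["color"][:,:,::-1]
def crop(name,u0,u1,v0,v1,s):
    c=cv2.resize(t[v0:v1,u0:u1],None,fx=s,fy=s,interpolation=cv2.INTER_CUBIC)
    c=np.clip(c.astype(float)*1.4,0,255).astype(np.uint8).copy()
    for u in range(u0-u0%20+20,u1,20):
        cv2.line(c,(int((u-u0)*s),0),(int((u-u0)*s),6),(0,0,255)); cv2.putText(c,str(u),(int((u-u0)*s)-10,18),0,.4,(0,0,255))
    for v in range(v0-v0%20+20,v1,20):
        cv2.line(c,(0,int((v-v0)*s)),(6,int((v-v0)*s)),(0,0,255)); cv2.putText(c,str(v),(8,int((v-v0)*s)+4),0,.4,(0,0,255))
    cv2.imwrite(f"pics/{name}.png",c)
crop("c1",230,410,150,280,4.4)
crop("c2",140,520,100,290,2.1)
im=load("top"); C=cloud(im); Z=C[...,2]
for n,u0,u1,v0,v1,z0,z1 in [("table",330,360,260,290,-1,1),("mugA",236,275,168,205,.06,.09),("mugB",232,270,215,252,.06,.09),("lantern",305,335,170,203,.05,.1),("torch",370,400,163,215,.012,.05),("pegA",312,334,206,266,.006,.03),("pegB",370,396,202,260,.006,.03),("box",274,350,105,168,.025,.04),("tray",405,512,203,264,.016,.03),("dish",145,220,197,270,.018,.03)]:
    s=np.zeros(Z.shape,bool); s[v0:v1,u0:u1]=1; s&=(Z>z0)&(Z<z1)&(im["depth"]>0)
    p=C[s]
    if len(p)<5: print(n,len(p)); continue
    (c,wh,a)=cv2.minAreaRect((p[:,:2]*1000).astype(np.float32))
    print(n,len(p),"rect",np.round(c),np.round(wh),round(a,1),"mean",p.mean(0).round(3),"z",np.percentile(p[:,2],[5,95]).round(4))
E
```

```text
table 894 rect [329. -63.] [75. 74.] 88.8 mean [ 0.329 -0.063  0.   ] z [-0.0035  0.0036]
mugA 145 rect [555. 159.] [58. 67.] 3.7 mean [0.558 0.158 0.072] z [0.0615 0.0778]
mugB 127 rect [435. 167.] [59. 62.] 73.2 mean [0.436 0.169 0.072] z [0.0618 0.078 ]
lantern 343 rect [555.  -4.] [49. 51.] 88.0 mean [ 0.553 -0.004  0.076] z [0.0657 0.0832]
torch 489 rect [ 542. -157.] [116.  52.] 9.0 mean [ 0.543 -0.165  0.027] z [0.0182 0.0343]
pegA 304 rect [428. -10.] [ 51. 131.] 88.7 mean [ 0.42  -0.009  0.01 ] z [0.0067 0.0141]
pegB 386 rect [ 444. -163.] [ 59. 139.] 86.9 mean [ 0.445 -0.158  0.013] z [0.007 0.028]
box 543 rect [689.  16.] [140. 171.] 1.3 mean [0.69  0.016 0.031] z [0.0267 0.0357]
tray 545 rect [ 425. -358.] [252. 131.] 88.5 mean [ 0.427 -0.366  0.022] z [0.0176 0.0263]
dish 397 rect [440. 355.] [168. 169.] 44.2 mean [0.441 0.364 0.023] z [0.0187 0.0271]
```

View pics/c1.png

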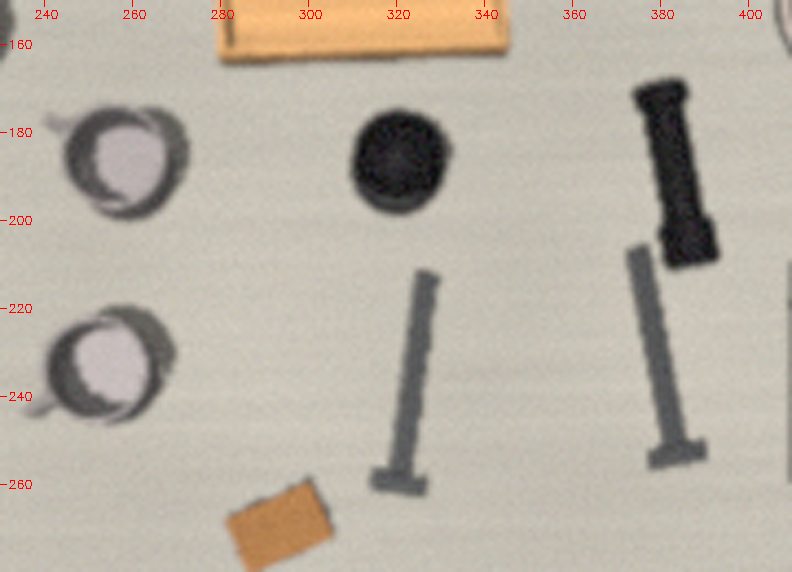

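View pics/c2.png

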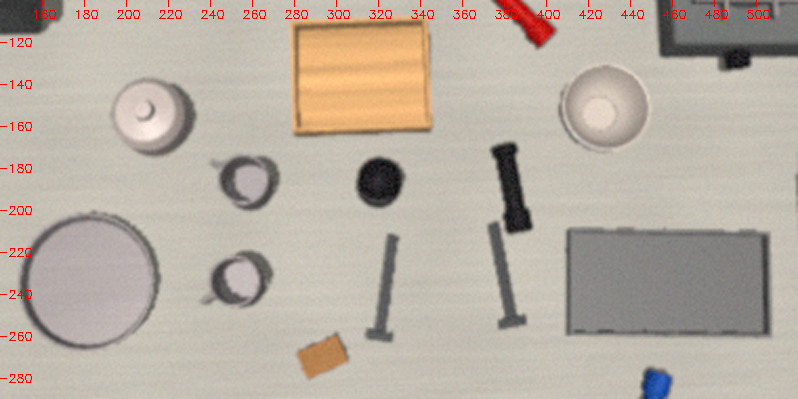

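The crop confirms the choices: pegs are T-headed at (324,237) and (379,230), with heads toward the robot. The torch is black, from (380,168) to (387,210). The mug handles point to (241,177) and (237,243), and the lantern is at (320,186). Next I measure the positions.

```bash
cat >> h.py <<'E'
from scipy.spatial.transform import Rotation as Ro
def go(x,y,z,closing=None):
    "print what is left: turn about tool z (units of 8 deg), then shift along tool axes AFTER that turn, units 4 cm"
    from station import ctrl
    o=ctrl.get_obs(); R=Ro.from_rotvec(o["tool_rot"]).as_matrix(); a=0.
    if closing is not None:
        c=R.T@np.array([np.cos(np.radians(closing)),np.sin(np.radians(closing)),0])
        a=np.arctan2(-c[0],c[1]); a=(a+np.pi/2)%np.pi-np.pi/2
    R2=R@Ro.from_rotvec([0,0,a]).as_matrix()
    d=R2.T@(np.array([x,y,z])-o["tool_pos"])
    print("turn",round(np.degrees(a)/8,2),"shift",(d/.04).round(2),"now shift",(R.T@(np.array([x,y,z])-o["tool_pos"])/.04).round(2),"pos",o["tool_pos"].round(4),"t",round(o["t"],2),"open",round(o["opening"],4),"f",round(o["grip_force"],1),"tilt",np.round(R[2],3),"q6",round(o["q"][5],2))
E
python3 - <<'E'
from h import *
from scipy.optimize import least_squares
im=load("top");C=cloud(im);Z=C[...,2]
def pr(n,a,b,z):
    A=at(im,*a,z);B=at(im,*b,z);d=B-A
    print(n,"mid",((A+B)/2)[:2].round(4),"len",np.hypot(*d[:2]).round(4),"ang",np.degrees(np.arctan2(d[1],d[0])).round(1))
print("cam",(-im["R"].T@im["t"]).round(3))
pr("pegA",(320.5,261.5),(327.5,211.5),.01); pr("pegB",(384,254.5),(374.5,205.5),.01)
pr("torch",(387.3,210.5),(380,168.5),.025)
for n,c,h,bx in[("A",(257.4,187.1),(241,177.5),(240,275,168,205)),("B",(253.4,233.7),(237,243),(236,272,215,252))]:
    m=at(im,*c,.075);k=at(im,*h,.055)
    print("mug",n,m[:2].round(4),"handle",np.degrees(np.arctan2(*(k-m)[1::-1])).round(1),np.hypot(*(k-m)[:2]).round(3))
    s=np.zeros(Z.shape,bool);s[bx[2]:bx[3],bx[0]:bx[1]]=1;s&=(Z>.066)&(Z<.09);p=C[s][:,:2]
    r=least_squares(lambda q:np.hypot(*(p-q).T)-.0285,m[:2],loss="soft_l1",f_scale=.003);print("  depthfit",r.x.round(4),np.abs(r.fun).mean().round(4))
for n,cs,z in[("box",[(280,111),(344,109),(345.5,163),(281.5,163.5)],.032),("tray",[(410.5,208.5),(506,210.5),(506.5,259),(411,259)],.022)]:
    P=np.array([at(im,*c,z)[:2] for c in cs]);d=P[1]-P[0];print(n,P.mean(0).round(4),"ydir",np.degrees(np.arctan2(*d[::-1])).round(1)%180,np.hypot(*d).round(3))
print("dish",at(im,183,233,.024)[:2].round(4))
print("lantern",at(im,320.5,186.5,.08)[:2].round(4))
go(.435,.167,.15)
E
```

```text
cam [0.393 0.012 1.211]
pegA mid [ 0.4276 -0.0124] len 0.129 ang -9.1
pegB mid [ 0.4415 -0.1544] len 0.1278 ang 9.3
torch mid [ 0.544  -0.1669] len 0.1095 ang 7.9
mug A [0.5491 0.1494] handle 57.4 0.052
  depthfit [0.5554 0.1556] 0.0009
mug B [0.4353 0.1599] handle 116.4 0.048
  depthfit [0.4364 0.1664] 0.0009
box [0.6838 0.0116] ydir 90.7 0.166
tray [ 0.4257 -0.3574] ydir 87.7 0.25
dish [0.4419 0.347 ]
lantern [ 0.5469 -0.0049]
turn 0.0 shift [-9.58 -8.98  2.02] now shift [-9.58 -8.98  2.02] pos [0.1476 0.6067 0.2302] t 0.1 open 0.0858 f 0.0 tilt [ 0.    -0.002 -1.   ] q6 -0.12
```

```bash
python3 - <<'E'
from h import *
im=load("top");C=cloud(im);Z=C[...,2]
for n,u0,u1,v0,v1,z0,z1 in[("dish",145,222,195,272,.014,.035),("tray",405,515,200,266,.014,.03),("box",274,352,100,170,.022,.045),("mugA",235,276,165,206,.06,.09),("mugB",232,270,212,254,.06,.09),("lant",300,340,165,208,.06,.1)]:
    v,u=np.nonzero((Z>z0)&(Z<z1)); k=(u>=u0)&(u<u1)&(v>=v0)&(v<v1);u,v=u[k],v[k]
    print(n,"depth u",np.percentile(u,[1,99]),"v",np.percentile(v,[1,99]))
g=cv2.cvtColor(im["color"],cv2.COLOR_RGB2GRAY)
print("dish row233 L",g[233,144:160],"R",g[233,206:224]);print("tray row",g[234,404:416],g[234,500:512]);print("lant",g[186,304:316],g[186,326:340])
s=load("scene");D=cloud(s)
for n,u0,u1,v0,v1,z0,z1 in[("lantern",305,345,180,225,.06,.1),("mugB",322,356,142,182,.066,.09),("mugA",352,392,155,200,.066,.09),("box",322,435,200,280,.026,.04),("tray",70,235,220,320,.016,.03),("dish",348,412,130,166,.018,.03)]:
    p=D[v0:v1,u0:u1].reshape(-1,3);p=p[(p[:,2]>z0)&(p[:,2]<z1)];c,w,a=cv2.minAreaRect((p[:,:2]*1000).astype(np.float32));print("scene",n,len(p),np.round(c),np.round(w),round(a,1))
E
```

```text
dish depth u [148. 212.] v [201. 267.]
tray depth u [411. 507.] v [209. 260.]
box depth u [278. 344.] v [108. 162.]
mugA depth u [240.44 267.  ] v [173. 197.]
mugB depth u [237. 263.] v [221.26 245.  ]
lant depth u [310. 330.] v [175. 194.]
dish row233 L [137 137 140 137 127 101  69  57  60  86 114 123 122 124 122 124] R [130 129 133 130 128 126 115  97  76  77 102 132 138 137 137 140 140 138]
tray row [141 142 141 143 133 109  68  73  94 103  95  98] [ 95  89  88  60  42  61  95 122 138 141 143 138]
lant [141 141 139 139 134 103  60  27  26  20  21  27] [ 20  23  19  29  38  74 107 130 135 136 137 135 136 135]
scene lantern 289 [559.  -5.] [48. 44.] 65.7
scene mugB 142 [439. 167.] [57. 60.] 43.6
scene mugA 178 [557. 156.] [60. 60.] 3.1
scene box 947 [663.  19.] [199. 175.] 1.1
scene tray 1624 [ 449. -335.] [325. 268.] 42.5
scene dish 277 [443. 357.] [170. 170.] 53.2
```

```bash
python3 -c "
from h import *
go(.437,.1665,.15,26)"
```

```text
turn 6.29 shift [-13.06   1.68   2.02] now shift [-9.63 -8.98  2.02] pos [0.1476 0.6067 0.2302] t 0.1 open 0.0858 f 0.0 tilt [ 0.    -0.002 -1.   ] q6 -0.12
```

Request:
drive_tool(steps=[{"translation":[0,0,0.2],"angular":[0,0,0.9],"gripper":1},{"translation":[0,0,0.2],"angular":[0,0,0.9],"gripper":1},{"translation":[0,0,0.2],"angular":[0,0,0.9],"gripper":1},{"translation":[0,0,0.2],"angular":[0,0,0.9],"gripper":1},{"translation":[0,0,0.2],"angular":[0,0,0.9],"gripper":1},{"translation":[0,0,0.2],"angular":[0,0,0.9],"gripper":1},{"translation":[0,0,0.2],"angular":[0,0,0.9],"gripper":1},{"translation":[0,0,0],"angular":[0,0,0],"gripper":1}], force=40)

```text
t: 1.1
tool_pos: [0.1475, 0.6064, 0.1738]
tool_rot: [1.664, 2.664, -0.004]
contact_force: [0.1, 0.3, 0.7]
opening: 0.0855
grip_force: 0.0
```

Request:
drive_tool(steps=[{"translation":[-1,0.12,0],"angular":[0,0,0],"gripper":1},{"translation":[-1,0.12,0],"angular":[0,0,0],"gripper":1},{"translation":[-1,0.12,0],"angular":[0,0,0],"gripper":1},{"translation":[-1,0.12,0],"angular":[0,0,0],"gripper":1},{"translation":[-1,0.12,0],"angular":[0,0,0],"gripper":1},{"translation":[-1,0.12,0],"angular":[0,0,0],"gripper":1},{"translation":[-1,0.12,0],"angular":[0,0,0],"gripper":1},{"translation":[-1,0.12,0],"angular":[0,0,0],"gripper":1}])

```text
t: 2.1
tool_pos: [0.3229, 0.3352, 0.1758]
tool_rot: [1.663, 2.665, 0.001]
contact_force: [0.5, 1.0, -0.4]
opening: 0.0858
grip_force: 0.0
```

Request:
drive_tool(steps=[{"translation":[-1,0.12,0],"angular":[0,0,0],"gripper":1},{"translation":[-1,0.12,0],"angular":[0,0,0],"gripper":1},{"translation":[-1,0.12,0],"angular":[0,0,0],"gripper":1},{"translation":[-0.7,0.12,0],"angular":[0,0,0],"gripper":1},{"translation":[0,0,0],"angular":[0,0,0],"gripper":1}])

```text
t: 2.72
tool_pos: [0.405, 0.2104, 0.1757]
tool_rot: [1.668, 2.662, 0.001]
contact_force: [-0.2, 0.2, 0.2]
opening: 0.0854
grip_force: 0.0
```

```bash
python3 -c "
from h import *
go(.437,.1665,.032,26)"
```

```text
turn -0.02 shift [-1.34  0.24  3.59] now shift [-1.34  0.24  3.59] pos [0.405  0.2104 0.1757] t 2.73 open 0.0854 f 0.0 tilt [-0.     0.001 -1.   ] q6 -0.14
```

Request:
drive_tool(steps=[{"translation":[-0.9,0.16,0.2],"angular":[0,0,0],"gripper":1},{"translation":[-0.44,0.08,0.39],"angular":[0,0,0],"gripper":1},{"translation":[0,0,0.4],"angular":[0,0,0],"gripper":1},{"translation":[0,0,0.4],"angular":[0,0,0],"gripper":1},{"translation":[0,0,0],"angular":[0,0,0],"gripper":1}])

```text
t: 3.35
tool_pos: [0.4342, 0.1679, 0.1172]
tool_rot: [-1.663, -2.661, 0.005]
contact_force: [-0.1, -0.6, -0.0]
opening: 0.0855
grip_force: 0.0
```

```bash
python3 - <<'E'
from h import *
from station import ctrl
go(.437,.1665,.032,26)
s=ctrl.get_image("scene");cv2.imwrite("pics/s1.png",cv2.resize(s["color"][100:240,260:460,::-1],None,fx=3.5,fy=3.5))
E
```

```text
turn -0.0 shift [-0.06  0.06  2.13] now shift [-0.06  0.06  2.13] pos [0.4342 0.1679 0.1172] t 3.35 open 0.0855 f 0.0 tilt [ 0.001 -0.004 -1.   ] q6 -0.24
```

View pics/s1.png

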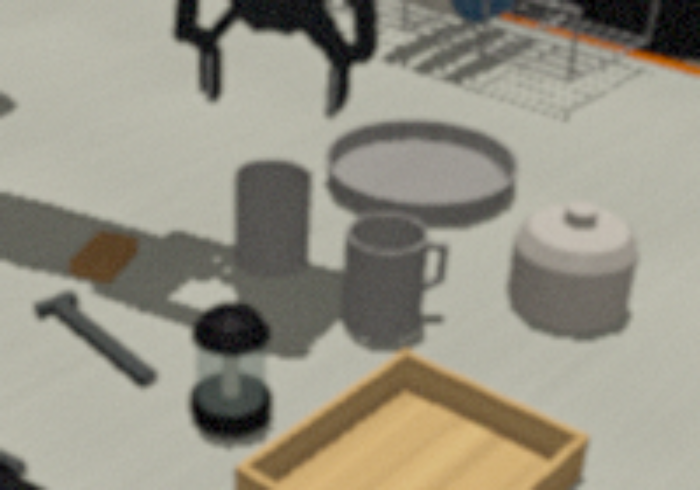

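The gripper stands above mug B, with its fingers at crop (210,85) and (337,95) on either side of the mug at (272,215). Mug A's handle points right, as I measured. I'm descending to grip.

Request:
drive_tool(steps=[{"translation":[-0.06,0.06,0.4],"angular":[0,0,0],"gripper":1},{"translation":[0,0,0.5],"angular":[0,0,0],"gripper":1},{"translation":[0,0,0.5],"angular":[0,0,0],"gripper":1},{"translation":[0,0,0.5],"angular":[0,0,0],"gripper":1},{"translation":[0,0,0.25],"angular":[0,0,0],"gripper":1},{"translation":[0,0,0],"angular":[0,0,0],"gripper":0.5},{"translation":[0,0,0],"angular":[0,0,0],"gripper":0.5},{"translation":[0,0,0],"angular":[0,0,0],"gripper":0.5}])

```text
t: 4.4
tool_pos: [0.4401, 0.1665, 0.0345]
tool_rot: [1.666, 2.662, 0.002]
contact_force: [-0.6, -0.3, -0.9]
opening: 0.0585
grip_force: 42.9
```

```bash
python3 -c "
from h import *
go(.425,-.303,.16)"
```

```text
turn 0.0 shift [-10.39  -5.47  -3.14] now shift [-10.39  -5.47  -3.14] pos [0.4401 0.1665 0.0345] t 4.4 open 0.0585 f 42.9 tilt [-0.     0.002 -1.   ] q6 -0.25
```

Request:
drive_tool(steps=[{"translation":[0,0,-0.4],"angular":[0,0,0],"gripper":0.5},{"translation":[0,0,-0.7],"angular":[0,0,0],"gripper":0.5},{"translation":[0,0,-0.7],"angular":[0,0,0],"gripper":0.5},{"translation":[0,0,-0.7],"angular":[0,0,0],"gripper":0.5},{"translation":[0,0,-0.7],"angular":[0,0,0],"gripper":0.5},{"translation":[-0.4,-0.2,0],"angular":[0,0,0],"gripper":0.5},{"translation":[-0.8,-0.4,0],"angular":[0,0,0],"gripper":0.5},{"translation":[-0.8,-0.4,0],"angular":[0,0,0],"gripper":0.5}])

```text
t: 5.4
tool_pos: [0.4386, 0.0762, 0.1632]
tool_rot: [1.664, 2.662, 0.002]
contact_force: [0.5, 0.4, -0.7]
opening: 0.0584
grip_force: 43.2
```

Request:
drive_tool(steps=[{"translation":[-0.9,-0.5,0],"angular":[0,0,0],"gripper":0.5},{"translation":[-0.9,-0.5,0],"angular":[0,0,0],"gripper":0.5},{"translation":[-0.9,-0.5,0],"angular":[0,0,0],"gripper":0.5},{"translation":[-0.9,-0.5,0],"angular":[0,0,0],"gripper":0.5},{"translation":[-0.9,-0.5,0],"angular":[0,0,0],"gripper":0.5},{"translation":[-0.9,-0.5,0],"angular":[0,0,0],"gripper":0.5},{"translation":[-0.9,-0.5,0],"angular":[0,0,0],"gripper":0.5},{"translation":[-0.9,-0.5,0],"angular":[0,0,0],"gripper":0.5}])

```text
t: 6.4
tool_pos: [0.4204, -0.2536, 0.1632]
tool_rot: [1.666, 2.661, -0.0]
contact_force: [0.8, -0.0, -0.7]
opening: 0.0585
grip_force: 43.2
```

```bash
python3 -c "
from h import *
go(.423,-.413,.0385)"
```

```text
turn 0.0 shift [-3.61 -1.69  3.12] now shift [-3.61 -1.69  3.12] pos [ 0.4204 -0.2536  0.1632] t 6.4 open 0.0585 f 43.2 tilt [-0.002  0.001 -1.   ] q6 -1.15
```

Request:
drive_tool(steps=[{"translation":[-0.9,-0.42,0],"angular":[0,0,0],"gripper":0.5},{"translation":[-0.9,-0.42,0],"angular":[0,0,0],"gripper":0.5},{"translation":[-0.9,-0.42,0],"angular":[0,0,0],"gripper":0.5},{"translation":[-0.6,-0.28,0],"angular":[0,0,0],"gripper":0.5},{"translation":[-0.3,-0.14,0.3],"angular":[0,0,0],"gripper":0.5},{"translation":[0,0,0.8],"angular":[0,0,0],"gripper":0.5},{"translation":[0,0,0.8],"angular":[0,0,0],"gripper":0.5},{"translation":[0,0,0],"angular":[0,0,0],"gripper":0.5}])

```text
t: 7.4
tool_pos: [0.4212, -0.4081, 0.0821]
tool_rot: [-1.662, -2.657, -0.004]
contact_force: [0.1, 1.2, -1.0]
opening: 0.0586
grip_force: 43.3
```

```bash
python3 -c "
from h import *
go(.423,-.413,.0385)"
```

```text
turn 0.0 shift [-0.14 -0.01  1.09] now shift [-0.14 -0.01  1.09] pos [ 0.4212 -0.4081  0.0821] t 7.4 open 0.0586 f 43.3 tilt [ 0.007 -0.002 -1.   ] q6 -1.35
```

Request:
drive_tool(steps=[{"translation":[-0.1,0,0.35],"angular":[0,0,0],"gripper":0.5},{"translation":[0,0,0.35],"angular":[0,0,0],"gripper":0.5},{"translation":[0,0,0.2],"angular":[0,0,0],"gripper":0.5},{"translation":[0,0,0.1],"angular":[0,0,0],"gripper":0.5},{"translation":[0,0,0.08],"angular":[0,0,0],"gripper":0.5},{"translation":[0,0,0],"angular":[0,0,0],"gripper":0.5}])

```text
t: 8.15
tool_pos: [0.4247, -0.4145, 0.0425]
tool_rot: [1.667, 2.663, -0.0]
contact_force: [0.1, -0.1, -1.0]
opening: 0.0584
grip_force: 43.3
```

Request:
drive_tool(steps=[{"translation":[0,0,0.06],"angular":[0,0,0],"gripper":0.5},{"translation":[0,0,0.03],"angular":[0,0,0],"gripper":0.5},{"translation":[0,0,0],"angular":[0,0,0],"gripper":0.5}])

```text
t: 8.52
tool_pos: [0.4246, -0.4145, 0.0389]
tool_rot: [-1.667, -2.663, -0.0]
contact_force: [0.1, -0.5, -1.1]
opening: 0.0582
grip_force: 43.3
```

Within a millimetre of the floor, so I release and retreat.

Request:
drive_tool(steps=[{"translation":[0,0,0.02],"angular":[0,0,0],"gripper":0.5},{"translation":[0,0,0],"angular":[0,0,0],"gripper":0.85},{"translation":[0,0,0],"angular":[0,0,0],"gripper":1},{"translation":[0,0,0],"angular":[0,0,0],"gripper":1},{"translation":[0,0,-0.4],"angular":[0,0,0],"gripper":1},{"translation":[0,0,-0.9],"angular":[0,0,0],"gripper":1},{"translation":[0,0,-0.9],"angular":[0,0,0],"gripper":1},{"translation":[0,0,-0.7],"angular":[0,0,0],"gripper":1}])

```text
t: 9.52
tool_pos: [0.4252, -0.4152, 0.1575]
tool_rot: [1.665, 2.66, -0.002]
contact_force: [0.2, -0.4, 0.7]
opening: 0.0856
grip_force: 0.0
```

```bash
python3 -c "
from h import *
go(.556,.156,.15,-30)"
```

```text
turn 6.99 shift [14.   -4.31  0.16] now shift [11.41  9.18  0.16] pos [ 0.4252 -0.4152  0.1575] t 9.53 open 0.0856 f 0.0 tilt [-0.003  0.001 -1.   ] q6 -1.35
```

Request:
drive_tool(steps=[{"translation":[0,0,0],"angular":[0,0,1],"gripper":1},{"translation":[0,0,0],"angular":[0,0,1],"gripper":1},{"translation":[0,0,0],"angular":[0,0,1],"gripper":1},{"translation":[0,0,0],"angular":[0,0,1],"gripper":1},{"translation":[0,0,0],"angular":[0,0,1],"gripper":1},{"translation":[0,0,0],"angular":[0,0,1],"gripper":1},{"translation":[0,0,0],"angular":[0,0,1],"gripper":1},{"translation":[0.5,-0.15,0],"angular":[0,0,0],"gripper":1}])

```text
t: 10.52
tool_pos: [0.4297, -0.3945, 0.1554]
tool_rot: [2.721, 1.568, 0.001]
contact_force: [0.4, 0.3, 0.8]
opening: 0.0854
grip_force: 0.0
```

Request:
drive_tool(steps=[{"translation":[1,-0.3,0],"angular":[0,0,0],"gripper":1},{"translation":[1,-0.3,0],"angular":[0,0,0],"gripper":1},{"translation":[1,-0.3,0],"angular":[0,0,0],"gripper":1},{"translation":[1,-0.3,0],"angular":[0,0,0],"gripper":1},{"translation":[1,-0.3,0],"angular":[0,0,0],"gripper":1},{"translation":[1,-0.3,0],"angular":[0,0,0],"gripper":1},{"translation":[1,-0.3,0],"angular":[0,0,0],"gripper":1},{"translation":[1,-0.3,0],"angular":[0,0,0],"gripper":1}])

```text
t: 11.52
tool_pos: [0.5067, -0.0667, 0.1548]
tool_rot: [2.719, 1.573, 0.001]
contact_force: [0.2, -0.1, -0.0]
opening: 0.0855
grip_force: 0.0
```

Request:
drive_tool(steps=[{"translation":[1,-0.3,0],"angular":[0,0,0],"gripper":1},{"translation":[1,-0.3,0],"angular":[0,0,0],"gripper":1},{"translation":[1,-0.3,0],"angular":[0,0,0],"gripper":1},{"translation":[1,-0.3,0],"angular":[0,0,0],"gripper":1},{"translation":[0.5,-0.3,0],"angular":[0,0,0],"gripper":1},{"translation":[0,0,0],"angular":[0,0,0],"gripper":1}])

```text
t: 12.28
tool_pos: [0.5444, 0.1188, 0.1546]
tool_rot: [-2.717, -1.576, -0.001]
contact_force: [0.2, -0.4, 1.0]
opening: 0.0854
grip_force: 0.0
```

```bash
python3 -c "
from h import *
go(.556,.156,.032,-30)"
```

```text
turn 0.03 shift [ 0.95 -0.21  3.07] now shift [ 0.95 -0.21  3.07] pos [0.5444 0.1188 0.1546] t 12.28 open 0.0854 f 0.0 tilt [ 0.  0. -1.] q6 0.6
```

Request:
drive_tool(steps=[{"translation":[0.6,-0.15,0],"angular":[0,0,0],"gripper":1},{"translation":[0.35,-0.06,0.3],"angular":[0,0,0],"gripper":1},{"translation":[0,0,0.3],"angular":[0,0,0],"gripper":1},{"translation":[0,0,0.2],"angular":[0,0,0],"gripper":1},{"translation":[0,0,0],"angular":[0,0,0],"gripper":1}])

```text
t: 12.9
tool_pos: [0.5559, 0.1529, 0.1205]
tool_rot: [-2.722, -1.568, 0.004]
contact_force: [-0.6, -0.7, 0.2]
opening: 0.0854
grip_force: 0.0
```

```bash
python3 - <<'E'
from h import *
from station import ctrl
go(.556,.156,.032,-30)
s=ctrl.get_image("scene");cv2.imwrite("pics/s2.png",cv2.resize(s["color"][80:340,60:460,::-1],None,fx=2,fy=2))
E
```

```text
turn -0.01 shift [ 0.07 -0.03  2.21] now shift [ 0.07 -0.03  2.21] pos [0.5559 0.1529 0.1205] t 12.9 open 0.0854 f 0.0 tilt [-0.002 -0.002 -1.   ] q6 0.67
```

View pics/s2.png

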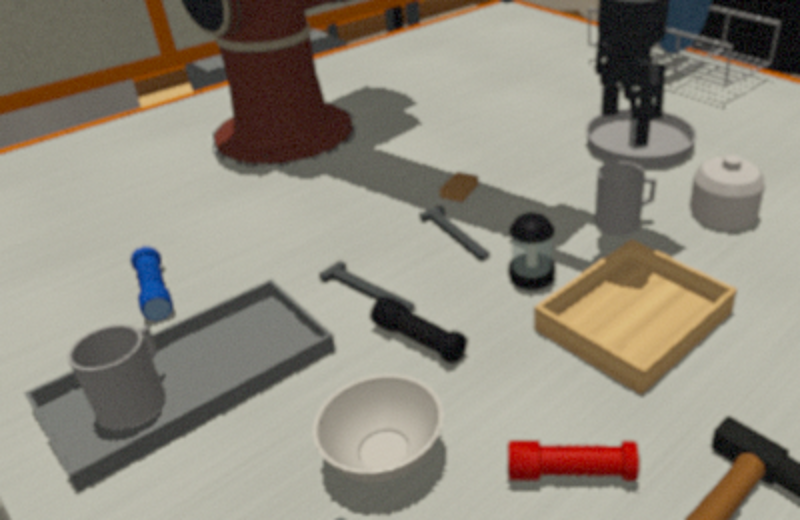

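Mug B stands upright in the tray at (120,380), and the gripper is over mug A at (620,195). I'm descending.

Request:
drive_tool(steps=[{"translation":[0.07,-0.03,0.4],"angular":[0,0,0],"gripper":1},{"translation":[0,0,0.5],"angular":[0,0,0],"gripper":1},{"translation":[0,0,0.5],"angular":[0,0,0],"gripper":1},{"translation":[0,0,0.5],"angular":[0,0,0],"gripper":1},{"translation":[0,0,0.25],"angular":[0,0,0],"gripper":1},{"translation":[0,0,0],"angular":[0,0,0],"gripper":0.5},{"translation":[0,0,0],"angular":[0,0,0],"gripper":0.5},{"translation":[0,0,0],"angular":[0,0,0],"gripper":0.5}])

```text
t: 13.95
tool_pos: [0.558, 0.1569, 0.037]
tool_rot: [2.721, 1.569, 0.002]
contact_force: [0.1, 0.6, -1.6]
opening: 0.0577
grip_force: 44.0
```

Request:
drive_tool(steps=[{"translation":[0,0,-0.4],"angular":[0,0,0],"gripper":0.5},{"translation":[0,0,-0.7],"angular":[0,0,0],"gripper":0.5},{"translation":[0,0,-0.7],"angular":[0,0,0],"gripper":0.5},{"translation":[0,0,-0.7],"angular":[0,0,0],"gripper":0.5},{"translation":[0,0,-0.7],"angular":[0,0,0],"gripper":0.5},{"translation":[0,0,0],"angular":[0,0,0],"gripper":0.5}])

```text
t: 14.7
tool_pos: [0.5595, 0.1571, 0.1685]
tool_rot: [2.719, 1.568, 0.011]
contact_force: [0.4, 0.1, -1.5]
opening: 0.058
grip_force: 44.1
```

```bash
python3 -c "
from h import *
go(.427,-.303,.16)"
```

```text
turn 0.0 shift [-11.61   2.9    0.17] now shift [-11.61   2.9    0.17] pos [0.5595 0.1571 0.1685] t 14.7 open 0.058 f 44.1 tilt [ 0.005  0.006 -1.   ] q6 0.67
```

Request:
drive_tool(steps=[{"translation":[-0.5,0.13,0],"angular":[0,0,0],"gripper":0.5},{"translation":[-0.9,0.22,0],"angular":[0,0,0],"gripper":0.5},{"translation":[-0.9,0.22,0],"angular":[0,0,0],"gripper":0.5},{"translation":[-0.9,0.22,0],"angular":[0,0,0],"gripper":0.5},{"translation":[-0.9,0.22,0],"angular":[0,0,0],"gripper":0.5},{"translation":[-0.9,0.22,0],"angular":[0,0,0],"gripper":0.5},{"translation":[-0.9,0.22,0],"angular":[0,0,0],"gripper":0.5},{"translation":[-0.9,0.22,0],"angular":[0,0,0],"gripper":0.5}])

```text
t: 15.7
tool_pos: [0.4766, -0.1135, 0.1622]
tool_rot: [-2.72, -1.567, 0.003]
contact_force: [0.4, 1.3, -1.7]
opening: 0.0579
grip_force: 44.1
```

Request:
drive_tool(steps=[{"translation":[-0.9,0.22,0],"angular":[0,0,0],"gripper":0.5},{"translation":[-0.9,0.22,0],"angular":[0,0,0],"gripper":0.5},{"translation":[-0.9,0.22,0],"angular":[0,0,0],"gripper":0.5},{"translation":[-0.9,0.22,0],"angular":[0,0,0],"gripper":0.5},{"translation":[-0.6,0.15,0],"angular":[0,0,0],"gripper":0.5},{"translation":[0,0,0],"angular":[0,0,0],"gripper":0.5}])

```text
t: 16.45
tool_pos: [0.4282, -0.279, 0.1624]
tool_rot: [-2.722, -1.563, 0.002]
contact_force: [-0.0, -0.0, -1.3]
opening: 0.0577
grip_force: 44.1
```

```bash
python3 -c "
from h import *
go(.427,-.303,.041)"
```

```text
turn 0.0 shift [-0.53  0.28  3.03] now shift [-0.53  0.28  3.03] pos [ 0.4282 -0.279   0.1624] t 16.45 open 0.0577 f 44.1 tilt [ 0.    -0.003 -1.   ] q6 -0.19
```

Request:
drive_tool(steps=[{"translation":[-0.5,0.27,0.3],"angular":[0,0,0],"gripper":0.5},{"translation":[-0.03,0,0.7],"angular":[0,0,0],"gripper":0.5},{"translation":[0,0,0.7],"angular":[0,0,0],"gripper":0.5},{"translation":[0,0,0.6],"angular":[0,0,0],"gripper":0.5},{"translation":[0,0,0.3],"angular":[0,0,0],"gripper":0.5},{"translation":[0,0,0.2],"angular":[0,0,0],"gripper":0.5},{"translation":[0,0,0.1],"angular":[0,0,0],"gripper":0.5},{"translation":[0,0,0],"angular":[0,0,0],"gripper":0.5}])

```text
t: 17.45
tool_pos: [0.4292, -0.302, 0.0485]
tool_rot: [2.721, 1.569, 0.0]
contact_force: [-0.2, -0.9, -0.7]
opening: 0.0581
grip_force: 44.1
```

Request:
drive_tool(steps=[{"translation":[0,0,0.1],"angular":[0,0,0],"gripper":0.5},{"translation":[0,0,0.07],"angular":[0,0,0],"gripper":0.5},{"translation":[0,0,0],"angular":[0,0,0],"gripper":0.5}])

```text
t: 17.82
tool_pos: [0.4288, -0.3017, 0.0411]
tool_rot: [-2.721, -1.569, 0.0]
contact_force: [-0.1, -0.0, -0.4]
opening: 0.0579
grip_force: 44.1
```

Request:
drive_tool(steps=[{"translation":[0,0,0.01],"angular":[0,0,0],"gripper":0.5},{"translation":[0,0,0],"angular":[0,0,0],"gripper":0.85},{"translation":[0,0,0],"angular":[0,0,0],"gripper":1},{"translation":[0,0,0],"angular":[0,0,0],"gripper":1},{"translation":[0,0,-0.4],"angular":[0,0,0],"gripper":1},{"translation":[0,0,-0.9],"angular":[0,0,0],"gripper":1},{"translation":[0,0,-0.9],"angular":[0,0,0],"gripper":1},{"translation":[0,0,-0.7],"angular":[0,0,0],"gripper":1}])

```text
t: 18.82
tool_pos: [0.4295, -0.3024, 0.1601]
tool_rot: [2.719, 1.567, 0.001]
contact_force: [0.1, -0.0, -0.3]
opening: 0.0853
grip_force: 0.0
```

```bash
python3 - <<'E'
from h import *
from station import ctrl
go(.544,-.164,.1,97.9)
im=ctrl.get_image("top");np.savez("top2.npz",**im);C=cloud(im);Z=C[...,2]
s=(C[...,0]>.33)&(C[...,0]<.52)&(C[...,1]<-.23)&(C[...,1]>-.49)&(Z>.06)&(Z<.084)
print(C[s].mean(0),s.sum())
c=cv2.resize(im["color"][160:280,230:530,::-1],None,fx=2.6,fy=2.6,interpolation=cv2.INTER_CUBIC);cv2.imwrite("pics/t2.png",np.clip(c*1.4,0,255).astype(np.uint8))
for n,u0,u1,v0,v1,z0,z1 in[("torch",374,400,163,200,.014,.05)]:
    p=C[v0:v1,u0:u1].reshape(-1,3);p=p[(p[:,2]>z0)&(p[:,2]<z1)]
    for r in np.arange(.5,.62,.015):
        q=p[abs(p[:,0]-r)<.0075]
        if len(q):print(r.round(3),q[:,1].mean().round(4),np.ptp(q[:,1]).round(3))
E
```

```text
turn 6.5 shift [ 3.31 -3.04  1.5 ] now shift [4.43 0.74 1.5 ] pos [ 0.4295 -0.3024  0.1601] t 18.82 open 0.0853 f 0.0 tilt [-0.001  0.003 -1.   ] q6 -0.23
[ 0.43814336 -0.28818207  0.07306163] 116
0.515 -0.1704 0.027
0.53 -0.1677 0.025
0.545 -0.1654 0.025
0.56 -0.1629 0.026
0.575 -0.1606 0.026
0.59 -0.1576 0.032
0.605 -0.1626 0.021
```

View pics/t2.png

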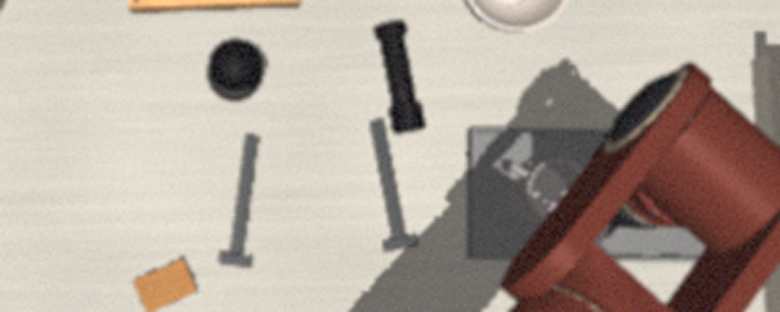

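The torch barrel is at crop (400,75), and peg B's tip at (378,122) is clear of the finger zone. I turn and move above the torch.

Request:
drive_tool(steps=[{"translation":[0,0,0],"angular":[0,0,0.93],"gripper":0.7},{"translation":[0,0,0],"angular":[0,0,0.93],"gripper":0.7},{"translation":[0,0,0],"angular":[0,0,0.93],"gripper":0.7},{"translation":[0,0,0],"angular":[0,0,0.93],"gripper":0.7},{"translation":[0,0,0],"angular":[0,0,0.93],"gripper":0.7},{"translation":[0,0,0],"angular":[0,0,0.93],"gripper":0.7},{"translation":[0,0,0],"angular":[0,0,0.93],"gripper":0.7},{"translation":[0.6,-0.5,0],"angular":[0,0,0],"gripper":0.7}])

```text
t: 19.88
tool_pos: [0.4497, -0.2796, 0.1576]
tool_rot: [3.134, 0.209, 0.001]
contact_force: [1.5, -0.2, -0.0]
opening: 0.0597
grip_force: 0.0
```

Request:
drive_tool(steps=[{"translation":[0.7,-0.65,0],"angular":[0,0,0],"gripper":0.7},{"translation":[0.7,-0.65,0],"angular":[0,0,0],"gripper":0.7},{"translation":[0.7,-0.65,0],"angular":[0,0,0],"gripper":0.7},{"translation":[0.5,-0.5,0.2],"angular":[0,0,0],"gripper":0.7},{"translation":[0,0,0.5],"angular":[0,0,0],"gripper":0.7},{"translation":[0,0,0],"angular":[0,0,0],"gripper":0.7}])

```text
t: 20.62
tool_pos: [0.5377, -0.1671, 0.1265]
tool_rot: [-3.132, -0.215, 0.007]
contact_force: [0.2, 0.4, 0.4]
opening: 0.0597
grip_force: 0.0
```

```bash
python3 -c "
from h import *
go(.545,-.1655,.005,98.5)"
```

```text
turn -0.08 shift [ 0.2  -0.01  3.04] now shift [ 0.2  -0.01  3.04] pos [ 0.5377 -0.1671  0.1265] t 20.62 open 0.0597 f 0.0 tilt [-0.004 -0.002 -1.   ] q6 1.0
```

Request:
drive_tool(steps=[{"translation":[0.2,0,0.5],"angular":[0,0,0],"gripper":0.7},{"translation":[0,0,0.7],"angular":[0,0,0],"gripper":0.7},{"translation":[0,0,0.7],"angular":[0,0,0],"gripper":0.7},{"translation":[0,0,0.6],"angular":[0,0,0],"gripper":0.7},{"translation":[0,0,0.3],"angular":[0,0,0],"gripper":0.7},{"translation":[0,0,0.1],"angular":[0,0,0],"gripper":0.7},{"translation":[0,0,0],"angular":[0,0,0],"gripper":0.7}])

```text
t: 21.5
tool_pos: [0.5479, -0.1669, 0.0136]
tool_rot: [3.134, 0.214, 0.001]
contact_force: [-1.3, 0.5, 0.5]
opening: 0.0596
grip_force: 0.0
```

```bash
python3 -c "
from h import *
go(.545,-.1655,.005,98.5)"
```

```text
turn -0.09 shift [-0.07 -0.05  0.22] now shift [-0.07 -0.04  0.22] pos [ 0.5479 -0.1669  0.0136] t 21.5 open 0.0596 f 0.0 tilt [ 0.001  0.001 -1.   ] q6 1.01
```

Request:
drive_tool(steps=[{"translation":[-0.07,-0.03,0.18],"angular":[0,0,0],"gripper":0.7},{"translation":[0,0,0],"angular":[0,0,0],"gripper":0.15},{"translation":[0,0,0],"angular":[0,0,0],"gripper":0.15},{"translation":[0,0,0],"angular":[0,0,0],"gripper":0.15},{"translation":[0,0,0],"angular":[0,0,0],"gripper":0.15}])

```text
t: 22.12
tool_pos: [0.5449, -0.1657, 0.006]
tool_rot: [3.134, 0.215, 0.001]
contact_force: [0.6, 0.3, 0.7]
opening: 0.0239
grip_force: 40.6
```

Request:
drive_tool(steps=[{"translation":[0,0,-0.3],"angular":[0,0,0],"gripper":0.15},{"translation":[0,0,-0.7],"angular":[0,0,0],"gripper":0.15},{"translation":[0,0,-0.7],"angular":[0,0,0],"gripper":0.15},{"translation":[0,0,-0.7],"angular":[0,0,0],"gripper":0.15},{"translation":[0,0,-0.7],"angular":[0,0,0],"gripper":0.15},{"translation":[0,0,-0.4],"angular":[0,0,0],"gripper":0.15},{"translation":[0,0,0],"angular":[0,0,0],"gripper":0.15}])

```text
t: 23.0
tool_pos: [0.5454, -0.166, 0.1473]
tool_rot: [3.133, 0.215, 0.004]
contact_force: [1.2, -0.1, -1.5]
opening: 0.0243
grip_force: 40.3
```

```bash
python3 -c "
from h import *
go(.441,.356,.15)"
```

```text
turn 0.0 shift [ -0.81 -13.28  -0.09] now shift [ -0.81 -13.28  -0.09] pos [ 0.5454 -0.166   0.1473] t 23.0 open 0.0243 f 40.3 tilt [ 0.002  0.002 -1.   ] q6 1.01
```

Request:
drive_tool(steps=[{"translation":[0,-0.4,0],"angular":[0,0,0],"gripper":0.15},{"translation":[-0.06,-0.9,0],"angular":[0,0,0],"gripper":0.15},{"translation":[-0.06,-0.9,0],"angular":[0,0,0],"gripper":0.15},{"translation":[-0.06,-0.9,0],"angular":[0,0,0],"gripper":0.15},{"translation":[-0.06,-0.9,0],"angular":[0,0,0],"gripper":0.15},{"translation":[-0.06,-0.9,0],"angular":[0,0,0],"gripper":0.15},{"translation":[-0.06,-0.9,0],"angular":[0,0,0],"gripper":0.15},{"translation":[-0.06,-0.9,0],"angular":[0,0,0],"gripper":0.15}])

```text
t: 24.0
tool_pos: [0.4894, 0.0994, 0.1438]
tool_rot: [-3.134, -0.215, 0.005]
contact_force: [0.8, 0.3, -1.3]
opening: 0.0245
grip_force: 40.3
```

Request:
drive_tool(steps=[{"translation":[-0.06,-0.9,0],"angular":[0,0,0],"gripper":0.15},{"translation":[-0.06,-0.9,0],"angular":[0,0,0],"gripper":0.15},{"translation":[-0.06,-0.9,0],"angular":[0,0,0],"gripper":0.15},{"translation":[-0.06,-0.9,0],"angular":[0,0,0],"gripper":0.15},{"translation":[-0.06,-0.9,0],"angular":[0,0,0],"gripper":0.15},{"translation":[-0.06,-0.9,0],"angular":[0,0,0],"gripper":0.15},{"translation":[-0.06,-0.9,0],"angular":[0,0,0],"gripper":0.15},{"translation":[0,0,0],"angular":[0,0,0],"gripper":0.15}])

```text
t: 25.0
tool_pos: [0.4381, 0.3466, 0.1438]
tool_rot: [3.133, 0.22, -0.005]
contact_force: [-0.6, -0.5, -1.4]
opening: 0.0245
grip_force: 40.3
```

```bash
python3 -c "
from h import *
go(.441,.356,.012)"
```

```text
turn 0.0 shift [ 0.12 -0.22  3.3 ] now shift [ 0.12 -0.22  3.3 ] pos [0.4381 0.3466 0.1438] t 25.0 open 0.0245 f 40.3 tilt [-0.003  0.001 -1.   ] q6 1.97
```

Request:
drive_tool(steps=[{"translation":[0.12,-0.22,0.4],"angular":[0,0,0],"gripper":0.15},{"translation":[0,0,0.7],"angular":[0,0,0],"gripper":0.15},{"translation":[0,0,0.7],"angular":[0,0,0],"gripper":0.15},{"translation":[0,0,0.6],"angular":[0,0,0],"gripper":0.15},{"translation":[0,0,0.3],"angular":[0,0,0],"gripper":0.15},{"translation":[0,0,0.2],"angular":[0,0,0],"gripper":0.15},{"translation":[0,0,0.15],"angular":[0,0,0],"gripper":0.15},{"translation":[0,0,0],"angular":[0,0,0],"gripper":0.15}])

```text
t: 26.0
tool_pos: [0.4441, 0.3543, 0.0238]
tool_rot: [-3.134, -0.215, -0.0]
contact_force: [-0.3, 0.3, -0.9]
opening: 0.0242
grip_force: 40.3
```

Request:
drive_tool(steps=[{"translation":[0,0,0.15],"angular":[0,0,0],"gripper":0.15},{"translation":[0,0,0.1],"angular":[0,0,0],"gripper":0.15},{"translation":[0,0,0.04],"angular":[0,0,0],"gripper":0.15},{"translation":[0,0,0],"angular":[0,0,0],"gripper":0.15}])

```text
t: 26.5
tool_pos: [0.4439, 0.3543, 0.012]
tool_rot: [3.134, 0.215, -0.0]
contact_force: [0.6, -0.5, -1.2]
opening: 0.0244
grip_force: 40.3
```

Request:
drive_tool(steps=[{"translation":[0,0,0.03],"angular":[0,0,0],"gripper":0.15},{"translation":[0,0,0],"angular":[0,0,0],"gripper":0.4},{"translation":[0,0,0],"angular":[0,0,0],"gripper":0.5},{"translation":[0,0,0],"angular":[0,0,0],"gripper":0.5},{"translation":[0,0,-0.4],"angular":[0,0,0],"gripper":0.5},{"translation":[0,0,-0.9],"angular":[0,0,0],"gripper":0.5},{"translation":[0,0,-0.9],"angular":[0,0,0],"gripper":0.5},{"translation":[0,0,-0.5],"angular":[0,0,0],"gripper":0.5}])

```text
t: 27.5
tool_pos: [0.4452, 0.3551, 0.1225]
tool_rot: [-3.132, -0.215, -0.006]
contact_force: [-0.9, 0.4, -0.9]
opening: 0.0426
grip_force: 0.0
```

```bash
python3 - <<'E'
from h import *
from station import ctrl
go(.428,-.010,.1,80.9)
im=ctrl.get_image("top");np.savez("top3.npz",**im);C=cloud(im);Z=C[...,2]
for n,u0,u1,v0,v1 in[("pegA",312,334,206,266),("pegB",368,396,200,262)]:
    p=C[v0:v1,u0:u1].reshape(-1,3);p=p[(p[:,2]>.006)&(p[:,2]<.02)]
    for r in np.arange(.37,.51,.02):
        q=p[abs(p[:,0]-r)<.01]
        if len(q)>3:print(n,r.round(3),q[:,1].mean().round(4),np.ptp(q[:,1]).round(3))
E
```

```text
turn 2.12 shift [1.02 9.08 0.54] now shift [-1.67  8.98  0.54] pos [0.4452 0.3551 0.1225] t 27.5 open 0.0426 f 0.0 tilt [ 0.004 -0.002 -1.   ] q6 1.98
pegA 0.37 -0.0009 0.036
pegA 0.39 -0.0043 0.038
pegA 0.41 -0.0071 0.041
pegA 0.43 -0.011 0.034
pegA 0.45 -0.0128 0.016
pegA 0.47 -0.0162 0.016
pegA 0.49 -0.0181 0.013
pegB 0.37 -0.1612 0.041
pegB 0.39 -0.1633 0.035
pegB 0.41 -0.1577 0.062
pegB 0.43 -0.1547 0.036
pegB 0.45 -0.1524 0.031
pegB 0.47 -0.1496 0.015
pegB 0.49 -0.1455 0.026
pegB 0.51 -0.1512 0.056
```

Request:
drive_tool(steps=[{"translation":[0,0,0],"angular":[0,0,0.7],"gripper":0.5},{"translation":[0,0,0],"angular":[0,0,0.7],"gripper":0.5},{"translation":[0,0,0],"angular":[0,0,0.7],"gripper":0.5},{"translation":[0.1,0.9,0],"angular":[0,0,0],"gripper":0.5},{"translation":[0.1,1,0],"angular":[0,0,0],"gripper":0.5},{"translation":[0.1,1,0],"angular":[0,0,0],"gripper":0.5},{"translation":[0.1,1,0],"angular":[0,0,0],"gripper":0.5},{"translation":[0.1,1,0],"angular":[0,0,0],"gripper":0.5}])

```text
t: 28.55
tool_pos: [0.4324, 0.1563, 0.1181]
tool_rot: [3.132, -0.245, -0.002]
contact_force: [-0.4, -0.3, -0.1]
opening: 0.0427
grip_force: 0.0
```

Request:
drive_tool(steps=[{"translation":[0.1,1,0],"angular":[0,0,0],"gripper":0.5},{"translation":[0.1,1,0],"angular":[0,0,0],"gripper":0.5},{"translation":[0.1,1,0],"angular":[0,0,0],"gripper":0.5},{"translation":[0.1,1,0],"angular":[0,0,0],"gripper":0.5},{"translation":[0.1,0.6,0.4],"angular":[0,0,0],"gripper":0.5},{"translation":[0,0,0],"angular":[0,0,0],"gripper":0.5}])

```text
t: 29.3
tool_pos: [0.4228, -0.028, 0.1011]
tool_rot: [-3.131, 0.25, 0.006]
contact_force: [-0.5, -0.7, -0.5]
opening: 0.0428
grip_force: 0.0
```

```bash
python3 - <<'E'
from h import *
from station import ctrl
go(.428,-.0105,.003,80.9)
im=ctrl.get_image("top")
cv2.imwrite("pics/t4.png",np.clip(cv2.resize(im["color"][100:300,140:520,::-1],None,fx=2.1,fy=2.1,interpolation=cv2.INTER_CUBIC)*1.4,0,255).astype(np.uint8))
C=cloud(im);s=(abs(C[...,0]-.441)<.075)&(abs(C[...,1]-.356)<.075)&(C[...,2]>.024)&(C[...,2]<.05);p=C[s];print(s.sum(),cv2.minAreaRect((p[:,:2]*1000).astype(np.float32)),np.percentile(p[:,2],[5,95]))
E
```

```text
turn -0.0 shift [ 0.07 -0.45  2.45] now shift [ 0.07 -0.45  2.45] pos [ 0.4228 -0.028   0.1011] t 29.3 open 0.0428 f 0.0 tilt [-0.004 -0.    -1.   ] q6 1.49
478 ((440.42926025390625, 356.0441589355469), (148.01182556152344, 147.35357666015625), 0.07554036378860474) [0.02481685 0.0380961 ]
```

View pics/t4.png

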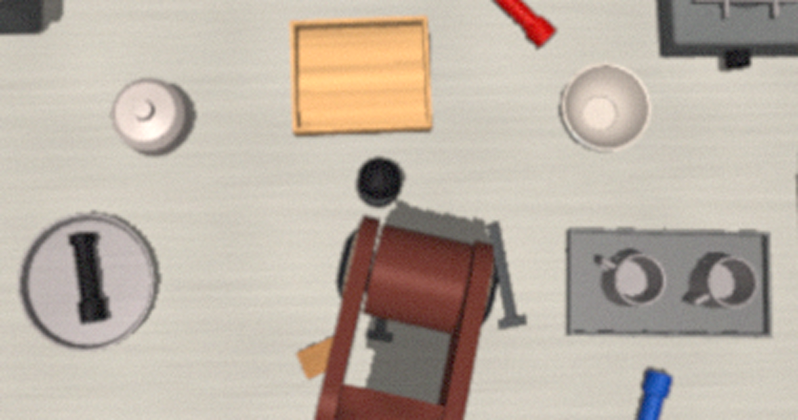

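The torch lies central in the dish at (90,277), and both mugs stand in the tray at (637,278) and (725,280). The lantern at (380,182) is untouched. Next is peg A.

Request:
drive_tool(steps=[{"translation":[0.07,-0.45,0.3],"angular":[0,0,0],"gripper":0.5},{"translation":[0,0,0.6],"angular":[0,0,0],"gripper":0.5},{"translation":[0,0,0.6],"angular":[0,0,0],"gripper":0.5},{"translation":[0,0,0.5],"angular":[0,0,0],"gripper":0.5},{"translation":[0,0,0.25],"angular":[0,0,0],"gripper":0.5},{"translation":[0,0,0],"angular":[0,0,0],"gripper":0.5},{"translation":[0,0,0],"angular":[0,0,0],"gripper":0.5}])

```text
t: 30.22
tool_pos: [0.4307, -0.0098, 0.0138]
tool_rot: [3.132, -0.245, 0.003]
contact_force: [0.4, 0.6, -0.0]
opening: 0.0426
grip_force: 0.0
```

```bash
python3 -c "
from h import *
go(.428,-.0105,.003,80.9)"
```

```text
turn 0.02 shift [-0.06  0.03  0.27] now shift [-0.06  0.03  0.27] pos [ 0.4307 -0.0098  0.0138] t 30.23 open 0.0426 f 0.0 tilt [ 0.002 -0.    -1.   ] q6 1.53
```

Request:
drive_tool(steps=[{"translation":[-0.06,0.03,0.15],"angular":[0,0,0],"gripper":0.5},{"translation":[0,0,0.11],"angular":[0,0,0],"gripper":0.5},{"translation":[0,0,0],"angular":[0,0,0],"gripper":0.05},{"translation":[0,0,0],"angular":[0,0,0],"gripper":0.05},{"translation":[0,0,0],"angular":[0,0,0],"gripper":0.05},{"translation":[0,0,0],"angular":[0,0,0],"gripper":0.05}])

```text
t: 30.98
tool_pos: [0.4274, -0.0108, 0.0026]
tool_rot: [3.132, -0.245, 0.0]
contact_force: [-0.5, -0.7, 0.8]
opening: 0.0122
grip_force: 40.9
```

Request:
drive_tool(steps=[{"translation":[0,0,-0.3],"angular":[0,0,0],"gripper":0.05},{"translation":[0,0,-0.7],"angular":[0,0,0],"gripper":0.05},{"translation":[0,0,-0.8],"angular":[0,0,0],"gripper":0.05},{"translation":[0,0,-0.8],"angular":[0,0,0],"gripper":0.05},{"translation":[0,0,-0.8],"angular":[0,0,0],"gripper":0.05},{"translation":[0,0,-0.4],"angular":[0,0,0],"gripper":0.05},{"translation":[0,0,0],"angular":[0,0,0],"gripper":0.05}])

```text
t: 31.85
tool_pos: [0.4281, -0.0109, 0.1559]
tool_rot: [3.132, -0.245, 0.005]
contact_force: [0.2, -0.4, -0.9]
opening: 0.012
grip_force: 40.8
```

```bash
python3 -c "
from h import *
go(.658,.016,.15,1)"
```

```text
turn 10.0 shift [-0.57 -5.76  0.16] now shift [ 5.57 -1.56  0.16] pos [ 0.4281 -0.0109  0.1559] t 31.85 open 0.012 f 40.8 tilt [ 0.003  0.    -1.   ] q6 1.53
```

Request:
drive_tool(steps=[{"translation":[0,0,0],"angular":[0,0,-0.96],"gripper":0.05},{"translation":[0,0,0],"angular":[0,0,-0.96],"gripper":0.05},{"translation":[0,0,0],"angular":[0,0,-0.96],"gripper":0.05},{"translation":[0,0,0],"angular":[0,0,-0.96],"gripper":0.05},{"translation":[0,0,0],"angular":[0,0,-0.96],"gripper":0.05},{"translation":[0,0,0],"angular":[0,0,-0.96],"gripper":0.05},{"translation":[0,0,0],"angular":[0,0,-0.96],"gripper":0.05},{"translation":[0,0,0],"angular":[0,0,-0.96],"gripper":0.05}])

```text
t: 32.85
tool_pos: [0.4261, -0.0105, 0.1524]
tool_rot: [-2.813, -1.394, 0.005]
contact_force: [-0.4, 0.5, -0.8]
opening: 0.0124
grip_force: 40.8
```

Request:
drive_tool(steps=[{"translation":[0,0,0],"angular":[0,0,-0.96],"gripper":0.05},{"translation":[0,0,0],"angular":[0,0,-0.96],"gripper":0.05},{"translation":[0,0,0],"angular":[0,0,-0.96],"gripper":0.05},{"translation":[0,0,0],"angular":[0,0,-0.96],"gripper":0.05},{"translation":[0,0,0],"angular":[0,0,-0.96],"gripper":0.05},{"translation":[0,0,0],"angular":[0,0,0],"gripper":0.05}])

```text
t: 33.6
tool_pos: [0.4263, -0.0105, 0.1527]
tool_rot: [-2.204, -2.235, 0.003]
contact_force: [-0.2, 0.3, -0.3]
opening: 0.0126
grip_force: 40.8
```

```bash
python3 -c "
from h import *
go(.718,.016,.15,1)"
```

```text
turn -0.03 shift [0.54 7.3  0.05] now shift [0.56 7.3  0.05] pos [ 0.4263 -0.0105  0.1527] t 33.6 open 0.0126 f 40.8 tilt [ 0.001 -0.003 -1.   ] q6 -0.21
```

Request:
drive_tool(steps=[{"translation":[0.04,0.5,0],"angular":[0,0,0],"gripper":0.05},{"translation":[0.07,0.9,0],"angular":[0,0,0],"gripper":0.05},{"translation":[0.07,0.9,0],"angular":[0,0,0],"gripper":0.05},{"translation":[0.07,0.9,0],"angular":[0,0,0],"gripper":0.05},{"translation":[0.07,0.9,0],"angular":[0,0,0],"gripper":0.05},{"translation":[0.07,0.9,0],"angular":[0,0,0],"gripper":0.05},{"translation":[0.07,0.9,0],"angular":[0,0,0],"gripper":0.05},{"translation":[0.07,0.9,0],"angular":[0,0,0],"gripper":0.05}])

```text
t: 34.6
tool_pos: [0.6995, 0.0148, 0.1528]
tool_rot: [-2.206, -2.234, 0.002]
contact_force: [-0.3, -0.3, -0.4]
opening: 0.0123
grip_force: 40.8
```

Request:
drive_tool(steps=[{"translation":[0.03,0.6,0],"angular":[0,0,0],"gripper":0.05},{"translation":[0,0.3,0.3],"angular":[0,0,0],"gripper":0.05},{"translation":[0,0,0.6],"angular":[0,0,0],"gripper":0.05},{"translation":[0,0,0],"angular":[0,0,0],"gripper":0.05}])

```text
t: 35.1
tool_pos: [0.7313, 0.0165, 0.1129]
tool_rot: [-2.2, -2.233, 0.009]
contact_force: [-0.4, 0.4, -0.5]
opening: 0.0127
grip_force: 40.8
```

```bash
python3 - <<'E'
from h import *
from station import ctrl
go(.718,.016,.009,1)
s=ctrl.get_image("scene");cv2.imwrite("pics/s5.png",cv2.resize(s["color"][120:300,280:480,::-1],None,fx=3,fy=3))
E
```

```text
turn -0.02 shift [-0.01 -0.31  2.6 ] now shift [-0.01 -0.31  2.6 ] pos [0.7313 0.0165 0.1129] t 35.1 open 0.0127 f 40.8 tilt [ 0.001 -0.009 -1.   ] q6 -0.09
```

View pics/s5.png

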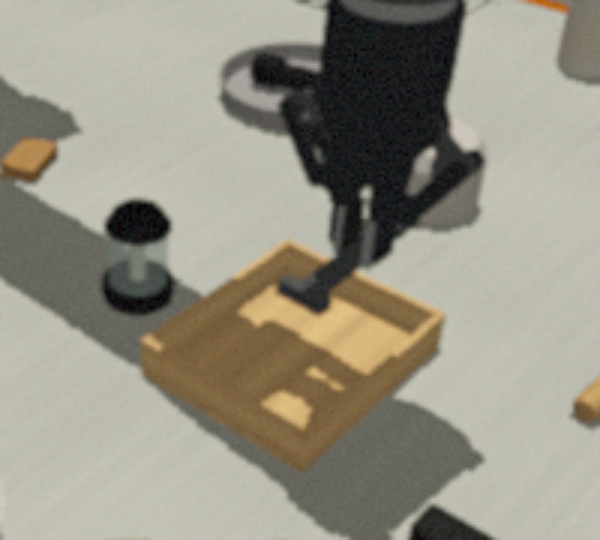

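The peg is held along the box's y over the box, with its head at (305,290). I'm lowering it.

Request:
drive_tool(steps=[{"translation":[0,-0.3,0.2],"angular":[0,0,0],"gripper":0.05},{"translation":[0,0,0.6],"angular":[0,0,0],"gripper":0.05},{"translation":[0,0,0.6],"angular":[0,0,0],"gripper":0.05},{"translation":[0,0,0.5],"angular":[0,0,0],"gripper":0.05},{"translation":[0,0,0.3],"angular":[0,0,0],"gripper":0.05},{"translation":[0,0,0.1],"angular":[0,0,0],"gripper":0.05},{"translation":[0,0,0],"angular":[0,0,0],"gripper":0.05}])

```text
t: 36.02
tool_pos: [0.7233, 0.0162, 0.0267]
tool_rot: [2.204, 2.238, 0.001]
contact_force: [0.0, -0.6, 0.5]
opening: 0.0126
grip_force: 40.8
```

```bash
python3 -c "
from h import *
go(.718,.016,.0085,1)"
```

```text
turn -0.02 shift [-0.   -0.13  0.45] now shift [-0.   -0.13  0.45] pos [0.7233 0.0162 0.0267] t 36.02 open 0.0126 f 40.8 tilt [-0.     0.001 -1.   ] q6 -0.1
```

Request:
drive_tool(steps=[{"translation":[0,-0.15,0.15],"angular":[0,0,0],"gripper":0.05},{"translation":[0,0,0.15],"angular":[0,0,0],"gripper":0.05},{"translation":[0,0,0.1],"angular":[0,0,0],"gripper":0.05},{"translation":[0,0,0.04],"angular":[0,0,0],"gripper":0.05},{"translation":[0,0,0],"angular":[0,0,0],"gripper":0.05}])

```text
t: 36.65
tool_pos: [0.7169, 0.0161, 0.0088]
tool_rot: [-2.204, -2.238, 0.0]
contact_force: [-0.1, 0.2, -0.2]
opening: 0.0129
grip_force: 40.9
```

Request:
drive_tool(steps=[{"translation":[0,0,0.03],"angular":[0,0,0],"gripper":0.05},{"translation":[0,0,0],"angular":[0,0,0],"gripper":0.35},{"translation":[0,0,0],"angular":[0,0,0],"gripper":0.35},{"translation":[0,0,0],"angular":[0,0,0],"gripper":0.35},{"translation":[0,0,-0.4],"angular":[0,0,0],"gripper":0.35},{"translation":[0,0,-0.9],"angular":[0,0,0],"gripper":0.35},{"translation":[0,0,-0.9],"angular":[0,0,0],"gripper":0.35},{"translation":[0,0,-0.9],"angular":[0,0,0],"gripper":0.35}])

```text
t: 37.65
tool_pos: [0.7173, 0.0161, 0.1345]
tool_rot: [2.203, 2.237, 0.002]
contact_force: [-0.5, -0.2, -0.1]
opening: 0.0297
grip_force: 0.0
```

```bash
python3 -c "
from h import *
go(.441,-.1535,.1,99.3)"
```

```text
turn 10.2 shift [-7.5   3.07  0.85] now shift [-4.13 -6.97  0.85] pos [0.7173 0.0161 0.1345] t 37.65 open 0.0297 f 0.0 tilt [-0.     0.002 -1.   ] q6 -0.1
```

Request:
drive_tool(steps=[{"translation":[-0.5,-0.87,0],"angular":[0,0,0],"gripper":0.5},{"translation":[-0.5,-0.87,0],"angular":[0,0,0],"gripper":0.5},{"translation":[-0.5,-0.87,0],"angular":[0,0,0],"gripper":0.5},{"translation":[-0.5,-0.87,0],"angular":[0,0,0],"gripper":0.5},{"translation":[-0.5,-0.87,0],"angular":[0,0,0],"gripper":0.5},{"translation":[-0.5,-0.87,0],"angular":[0,0,0],"gripper":0.5},{"translation":[-0.5,-0.87,0],"angular":[0,0,0],"gripper":0.5},{"translation":[-0.5,-0.87,0],"angular":[0,0,0],"gripper":0.5}])

```text
t: 38.65
tool_pos: [0.4403, -0.1489, 0.1331]
tool_rot: [2.202, 2.237, 0.001]
contact_force: [-0.7, -0.0, -0.2]
opening: 0.0431
grip_force: 0.0
```

Request:
drive_tool(steps=[{"translation":[0,0,0],"angular":[0,0,1],"gripper":0.5},{"translation":[0,0,0],"angular":[0,0,1],"gripper":0.5},{"translation":[0,0,0],"angular":[0,0,1],"gripper":0.5},{"translation":[0,0,0],"angular":[0,0,1],"gripper":0.5},{"translation":[0,0,0],"angular":[0,0,1],"gripper":0.5},{"translation":[0,0,0],"angular":[0,0,1],"gripper":0.5},{"translation":[0,0,0],"angular":[0,0,1],"gripper":0.5},{"translation":[0,0,0],"angular":[0,0,1],"gripper":0.5}])

```text
t: 39.65
tool_pos: [0.4414, -0.1484, 0.1332]
tool_rot: [3.056, 0.723, 0.003]
contact_force: [0.6, 0.0, -0.9]
opening: 0.0426
grip_force: 0.0
```

Request:
drive_tool(steps=[{"translation":[0,0,0],"angular":[0,0,1],"gripper":0.5},{"translation":[0,0,0],"angular":[0,0,1],"gripper":0.5},{"translation":[0,0,0],"angular":[0,0,0.2],"gripper":0.5},{"translation":[0,0,0],"angular":[0,0,0],"gripper":0.5}])

```text
t: 40.15
tool_pos: [0.4412, -0.1482, 0.1324]
tool_rot: [3.13, 0.257, 0.001]
contact_force: [0.9, -0.7, -0.1]
opening: 0.0425
grip_force: 0.0
```

```bash
python3 -c "
from h import *
go(.441,-.1535,.003,99.3)"
```

```text
turn 0.01 shift [-0.03  0.13  3.24] now shift [-0.03  0.13  3.24] pos [ 0.4412 -0.1482  0.1324] t 40.15 open 0.0425 f 0.0 tilt [ 0.001  0.001 -1.   ] q6 0.92
```

Request:
drive_tool(steps=[{"translation":[-0.03,0.13,0.6],"angular":[0,0,0],"gripper":0.5},{"translation":[0,0,0.7],"angular":[0,0,0],"gripper":0.5},{"translation":[0,0,0.7],"angular":[0,0,0],"gripper":0.5},{"translation":[0,0,0.6],"angular":[0,0,0],"gripper":0.5},{"translation":[0,0,0.3],"angular":[0,0,0],"gripper":0.5},{"translation":[0,0,0.1],"angular":[0,0,0],"gripper":0.5},{"translation":[0,0,0],"angular":[0,0,0],"gripper":0.5}])

```text
t: 41.02
tool_pos: [0.4412, -0.1538, 0.0124]
tool_rot: [3.131, 0.255, 0.001]
contact_force: [-0.1, -0.1, 0.4]
opening: 0.0427
grip_force: 0.0
```

```bash
python3 -c "
from h import *
go(.441,-.1535,.003,99.3)"
```

```text
turn -0.0 shift [-0.   -0.01  0.23] now shift [-0.   -0.01  0.23] pos [ 0.4412 -0.1538  0.0124] t 41.02 open 0.0427 f 0.0 tilt [ 0.001  0.001 -1.   ] q6 0.91
```

Request:
drive_tool(steps=[{"translation":[0,0,0.13],"angular":[0,0,0],"gripper":0.5},{"translation":[0,0,0.1],"angular":[0,0,0],"gripper":0.5},{"translation":[0,0,0],"angular":[0,0,0],"gripper":0.05},{"translation":[0,0,0],"angular":[0,0,0],"gripper":0.05},{"translation":[0,0,0],"angular":[0,0,0],"gripper":0.05},{"translation":[0,0,0],"angular":[0,0,0],"gripper":0.05}])

```text
t: 41.78
tool_pos: [0.4408, -0.1536, 0.0027]
tool_rot: [3.131, 0.254, 0.0]
contact_force: [0.1, 0.6, 0.7]
opening: 0.0128
grip_force: 40.9
```

Request:
drive_tool(steps=[{"translation":[0,0,-0.3],"angular":[0,0,0],"gripper":0.05},{"translation":[0,0,-0.7],"angular":[0,0,0],"gripper":0.05},{"translation":[0,0,-0.8],"angular":[0,0,0],"gripper":0.05},{"translation":[0,0,-0.8],"angular":[0,0,0],"gripper":0.05},{"translation":[0,0,-0.8],"angular":[0,0,0],"gripper":0.05},{"translation":[0,0,-0.4],"angular":[0,0,0],"gripper":0.05},{"translation":[0,0,0],"angular":[0,0,0],"gripper":0.05}])

```text
t: 42.65
tool_pos: [0.4413, -0.1539, 0.1559]
tool_rot: [3.13, 0.254, 0.004]
contact_force: [-1.0, -0.5, -0.6]
opening: 0.0127
grip_force: 40.8
```

```bash
python3 -c "
from h import *
go(.658,.016,.15,1)"
```

```text
turn -10.22 shift [4.15 5.49 0.16] now shift [ 6.03 -3.32  0.16] pos [ 0.4413 -0.1539  0.1559] t 42.65 open 0.0127 f 40.8 tilt [ 0.002  0.002 -1.   ] q6 0.91
```

Request:
drive_tool(steps=[{"translation":[0,0,0],"angular":[0,0,-1],"gripper":0.05},{"translation":[0,0,0],"angular":[0,0,-1],"gripper":0.05},{"translation":[0,0,0],"angular":[0,0,-1],"gripper":0.05},{"translation":[0,0,0],"angular":[0,0,-1],"gripper":0.05},{"translation":[0,0,0],"angular":[0,0,-1],"gripper":0.05},{"translation":[0,0,0],"angular":[0,0,-1],"gripper":0.05},{"translation":[0,0,0],"angular":[0,0,-1],"gripper":0.05},{"translation":[0,0,0],"angular":[0,0,-1],"gripper":0.05}])

```text
t: 43.65
tool_pos: [0.4395, -0.1529, 0.1523]
tool_rot: [-2.514, -1.878, 0.002]
contact_force: [-0.1, -0.0, -0.0]
opening: 0.0127
grip_force: 40.8
```

Request:
drive_tool(steps=[{"translation":[0,0,0],"angular":[0,0,-1],"gripper":0.05},{"translation":[0,0,0],"angular":[0,0,-1],"gripper":0.05},{"translation":[0,0,0],"angular":[0,0,-0.2],"gripper":0.05},{"translation":[0.4,0.5,0],"angular":[0,0,0],"gripper":0.05},{"translation":[0.6,0.8,0],"angular":[0,0,0],"gripper":0.05},{"translation":[0.6,0.8,0],"angular":[0,0,0],"gripper":0.05},{"translation":[0.6,0.8,0],"angular":[0,0,0],"gripper":0.05},{"translation":[0.6,0.8,0],"angular":[0,0,0],"gripper":0.05}])

```text
t: 44.65
tool_pos: [0.5873, -0.0382, 0.1532]
tool_rot: [-2.205, -2.236, 0.002]
contact_force: [0.6, -0.6, 0.5]
opening: 0.0124
grip_force: 40.8
```

Request:
drive_tool(steps=[{"translation":[0.6,0.8,0],"angular":[0,0,0],"gripper":0.05},{"translation":[0.5,0.65,0],"angular":[0,0,0],"gripper":0.05},{"translation":[0,0,0],"angular":[0,0,0],"gripper":0.05}])

```text
t: 45.02
tool_pos: [0.6447, 0.007, 0.153]
tool_rot: [-2.202, -2.238, 0.002]
contact_force: [-0.3, -0.6, -1.1]
opening: 0.0125
grip_force: 40.8
```

```bash
python3 -c "
from h import *
go(.658,.016,.0085,1)"
```

```text
turn -0.01 shift [0.22 0.34 3.61] now shift [0.22 0.34 3.61] pos [0.6447 0.007  0.153 ] t 45.02 open 0.0125 f 40.8 tilt [ 0.    -0.002 -1.   ] q6 -0.12
```

Request:
drive_tool(steps=[{"translation":[0.22,0.3,0.2],"angular":[0,0,0],"gripper":0.05},{"translation":[0,0,0.7],"angular":[0,0,0],"gripper":0.05},{"translation":[0,0,0.7],"angular":[0,0,0],"gripper":0.05},{"translation":[0,0,0.7],"angular":[0,0,0],"gripper":0.05},{"translation":[0,0,0.4],"angular":[0,0,0],"gripper":0.05},{"translation":[0,0,0],"angular":[0,0,0],"gripper":0.05}])

```text
t: 45.78
tool_pos: [0.6547, 0.0145, 0.0446]
tool_rot: [-2.203, -2.236, 0.004]
contact_force: [0.9, 0.8, 0.0]
opening: 0.0119
grip_force: 40.8
```

```bash
python3 - <<'E'
from h import *
from station import ctrl
go(.658,.016,.0085,1)
s=ctrl.get_image("scene");cv2.imwrite("pics/s6.png",cv2.resize(s["color"][120:300,280:480,::-1],None,fx=3,fy=3))
E
```

```text
turn -0.02 shift [0.04 0.09 0.9 ] now shift [0.04 0.09 0.9 ] pos [0.6547 0.0145 0.0446] t 45.77 open 0.0119 f 40.8 tilt [ 0.    -0.004 -1.   ] q6 -0.11
```

View pics/s6.png

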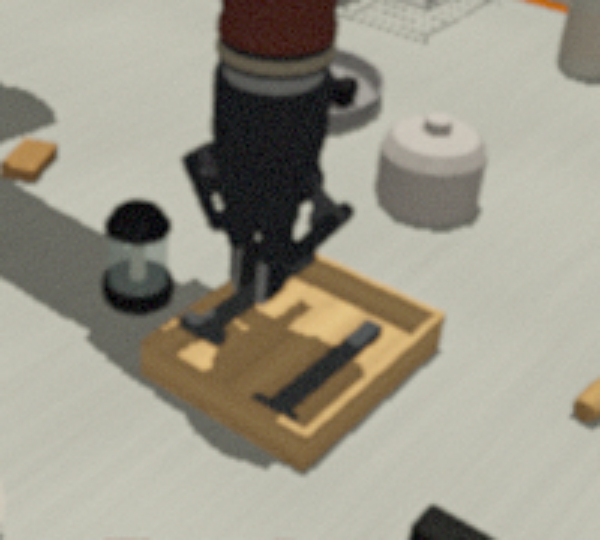

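Peg A lies flat in the box, from (275,400) to (370,335). Peg B hovers over the free half with its head at (200,325). I'm lowering it.

Request:
drive_tool(steps=[{"translation":[0.04,0.09,0.3],"angular":[0,0,0],"gripper":0.05},{"translation":[0,0,0.3],"angular":[0,0,0],"gripper":0.05},{"translation":[0,0,0.2],"angular":[0,0,0],"gripper":0.05},{"translation":[0,0,0.08],"angular":[0,0,0],"gripper":0.05},{"translation":[0,0,0],"angular":[0,0,0],"gripper":0.05}])

```text
t: 46.45
tool_pos: [0.6595, 0.0163, 0.011]
tool_rot: [-2.204, -2.238, 0.001]
contact_force: [0.3, -1.6, -0.4]
opening: 0.012
grip_force: 40.8
```

Request:
drive_tool(steps=[{"translation":[0,0,0.06],"angular":[0,0,0],"gripper":0.05},{"translation":[0,0,0.02],"angular":[0,0,0],"gripper":0.05},{"translation":[0,0,0],"angular":[0,0,0],"gripper":0.35},{"translation":[0,0,0],"angular":[0,0,0],"gripper":0.35},{"translation":[0,0,0],"angular":[0,0,0],"gripper":0.35},{"translation":[0,0,-0.4],"angular":[0,0,0],"gripper":0.35},{"translation":[0,0,-0.9],"angular":[0,0,0],"gripper":0.35},{"translation":[0,0,-0.9],"angular":[0,0,0],"gripper":0.35}])

```text
t: 47.45
tool_pos: [0.6598, 0.0163, 0.0981]
tool_rot: [2.204, 2.238, 0.001]
contact_force: [1.0, 1.0, 0.2]
opening: 0.0302
grip_force: 0.0
```

Request:
drive_tool(steps=[{"translation":[0,0,-0.9],"angular":[0,0,0],"gripper":0.35},{"translation":[0,0,-0.9],"angular":[0,0,0],"gripper":0.35},{"translation":[1,0,0],"angular":[0,0,0],"gripper":0.35},{"translation":[1,0,0],"angular":[0,0,0],"gripper":0.35},{"translation":[1,0,0],"angular":[0,0,0],"gripper":0.35},{"translation":[1,0,0],"angular":[0,0,0],"gripper":0.35},{"translation":[1,0,0],"angular":[0,0,0],"gripper":0.35},{"translation":[0,0,0],"angular":[0,0,0],"gripper":0.35}])

```text
t: 48.45
tool_pos: [0.6564, 0.2189, 0.1695]
tool_rot: [2.2, 2.242, 0.002]
contact_force: [-0.8, -0.4, 0.0]
opening: 0.0301
grip_force: 0.0
```

```bash
python3 - <<'E'
from h import *
from station import ctrl
im=ctrl.get_image("top");C=cloud(im)
cv2.imwrite("pics/t7.png",np.clip(cv2.resize(im["color"][100:300,140:520,::-1],None,fx=2.1,fy=2.1,interpolation=cv2.INTER_CUBIC)*1.4,0,255).astype(np.uint8))
p=C[170:203,305:335].reshape(-1,3);p=p[(p[:,2]>.05)&(p[:,2]<.1)];print("lantern",len(p),p.mean(0))
E
```

```text
lantern 344 [ 0.55300484 -0.00339054  0.07574476]
```

View pics/t7.png

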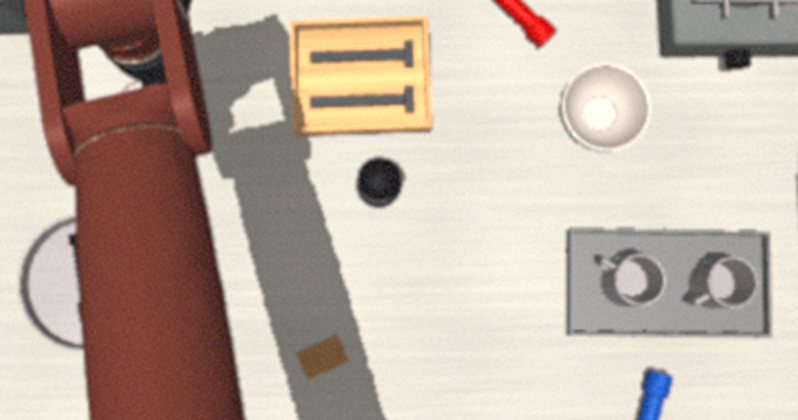

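Both pegs lie flat and apart in the box at (360,57) and (360,101). The mugs are upright in the tray, and the lantern hasn't moved. The arm now hides the dish, but the torch was seen central in it and nothing has touched it since. Handing in.

```bash
python3 -c "
from station import ctrl
print(ctrl.finish_job())"
```

```text
the job is handed in; nothing more can be done
None
```

I sorted all five things and handed the job in at about 48 s: both mugs are upright in the grey tray, both pegs lie flat and apart in the plywood box, the torch is near the middle of the dish, and the lantern has not moved; the hand-in returned no verdict.

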